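# Mark a tray half with batch number 7 on the bench marking press

### The arm

A 6-joint arm with a two-finger parallel gripper is mounted at the origin on the work surface; the furniture and walls round the work are solid. World frame = base frame: x ahead of the robot, y to its left, z up, the work surface at z = 0. Lengths are in mm, angles in rad, forces in N, time in s.
With the tool pointing down it reaches from about 300 to 775 mm from the base axis. Payload 14.6 kg.
Tool frame: the origin (TCP) lies at the very end of the fingers, on their centre line; the grasp point (between the pads) lies manip.grasp_offset behind it (manip.grasp_offset is the distance from the TCP to the grasp point, in mm); y points along the fingers, x is the direction in which the jaws open and shut, and the axes are right-handed (so a half turn about y gives the same grasp; the last joint's range is limited). The gripper opens to 94 mm and grips with 3 to 60 N. Pads are 16 mm wide; open, the fingers measure 119 mm over their backs; the gripper's body (75 mm by 177 mm) begins 78 mm behind the grasp point.
Start: joints at [1.07, 0.3, 1.521, -0, 1.321, -0.067], TCP at [231.173, 499.047, 205.446] pointing down, gripper open.
Joint ranges: [-3.03, 3.03], [-0.79, 2.21], [0.23, 2.52], [-1.04, 4.18], [0, 3.07], [-2.55, 2.55]. Speed limits (rad/s): [2.22, 2.22, 2.57, 3.14, 3.14, 3.14].

### API

Orientations are given as a 3x3 rotation matrix whose columns are the frame's x, y, z axes.
In Python, from bench import manip, snapshot gives the robot as it stands. The module is installed in compiled form; this text tells all that it offers.
- The arm moves only by the tool move_arm, never from a script. Its argument "rows" is one flat list of numbers, 4 for each row, row after row: the shift along the tool's x, y, z each as a share of 20 cm, from -1 to 1, then the turn about the tool's y as a share of 90 degrees, from -1 to 1. A call has 1 to 20 rows; each row is the pose to reach, as a shift and turn from the pose commanded when the call began, along the tool's axes at that moment; what a row does not reach only later rows make up. A row lasts 1/8 s, in which the tool goes at most 62.5 mm and 10.7 degrees, less where a joint would pass 70% of its speed; a pose out of reach is approached as far as the arm can. A call with a number of a shift or a turn outside -1 to 1 is refused whole. A call with a gripper value outside its range is refused whole. "grip" is the closure, from -1 (fully open) to 1 (shut), so that 0 is half open, set as the call begins (left out, the last holds). The fingers move at their own pace and stop on an object; "force" is the grip in N (left out, the last holds). Time passes only in rows, so rows that repeat a pose let the fingers close. It gives the time, the measured TCP pose, the force and the opening at its end, in the units of the state.
- manip.get_obs(): the state, without advancing time (a new reading comes with each control period).
- snapshot(name): name is "scene" or "top"; returns a dict with "img" (480x640x3 uint8, red, green, blue), "depth" (480x640 float32, mm along the optical axis (not along the pixel's ray), 0 where there is no reading), "fx", "fy", "cx", "cy" (pixels), "R" (3x3) and "t" (3): a world point X has camera coordinates R X + t. Camera axes: x right, y down, z forward; pixel columns grow to the right and rows downward; lengths in mm; the calibration is good to about 2 mm. A picture is of the moment at which its call begins.
- manip.close_job(): hands the job in, once; it reports no verdict.
The state is a dict: "time": time; "q": joint angles; "dq": joint speeds; "tau": joint torques, N m; "ee_pos": TCP position; "orientation": TCP orientation; "wrist_force": force on the tool from outside, world axes, zero at the start; "ft_torque": the same for the moment, N m; "finger_gap": finger opening in mm.
Only numpy, scipy, OpenCV 4.12 (cv2) and the standard library are available. Lean on these libraries where they do the work, as an engineer would, in place of code of your own. Each camera call takes 0.05 s, during which the arm holds its last target.

### The job

Mark the loose milled tray half with batch number 7: turn the knob of the marking press until the 7 stands in the middle of the window, and slide the tray half, flat and with its middle bar pointing into the press, fully home between the side guides and against the rear stop. Only when both are right, press the lever right down to strike the mark, and let it come back up. Leave the dial at 7 and the tray half lying home in the press, and do not shift or knock over the things that stand around.

Things in the scene. Friction and masses are not known exactly. Their poses are not given: they have to be found in the camera images.
- number_dial (a joint): Angle (rad) of the press's number drum and knob, about a vertical axis. White numerals 0 to 9 round its black bevelled rim, 0.6283 rad apart; numeral n is centred in the window at n x 0.6283 (7 at 4.398). Clockwise seen from above raises the number. Stops just before 0 and past 9. Stays where left (friction 0.08 N m, no clicks). Starts between 2 and 5.
- dial_knob (a point): Middle of the black fluted knob above the drum: upright cylinder 47 mm across, 32 mm tall, this point 16 mm below its top and 124 mm above the bench. Free all round; the hood below it begins 19 mm under this point. The lever's ball at rest stands 91 mm from the knob's axis, its top 18 mm above the knob's top. The axes here turn with the drum.
- window (a point): Centre of the small window (about 17 mm wide, 19 mm high) in the grey bevelled hood over the drum, looking up and to the front of the press. Only one numeral shows in it; a white line on the hood just below marks its middle.
- press_lever (a joint): Angle (rad) of the spring lever at the left (+y) side of the press: 0 at rest (up), 0.70 at its stop, right down from 0.62 on. About 4 N down on the ball starts it, 8 to 10 N hold it down; it springs back when let go. It drives the ram down on to the tray half.
- lever_ball (a point): Centre of the lever's black ball, 28 mm across, 144 mm above the bench at rest; push it down from above. It swings about a level pivot along the press's y, 115 mm away: 88 mm further into the press (+x of point nest) and 74 mm lower than the ball at rest. Fully down, the ball is 74 mm lower and 27 mm further to the front.
- nest (a point): Fixed to the press (grey, base 205 x 124 mm): where the centre of the tray half's underside lies when home, on the steel table 18 mm above the bench. x points level into the press, away from its open front; y to its left; z up. The table's front edge is 54 mm in front of this point. The knob's axis is 66 mm behind it (+x).
- rear_stop (a point): Middle of the rear stop's front face, at its top edge, 47.5 mm behind the nest's centre (the tray half's end meets it), 6 mm above the table. Side guides of the same height, 104 mm apart, run from it 37 mm to the front, with mouths flared out over 16 mm more.
- marking_ram: The ram, a steel pin 11 mm across under the round press head, moved by the lever only; origin at the centre of its lower end, 22 mm above the table and 41 mm behind the nest's centre. The head (76 mm across, centred on the knob's axis) hangs 28 mm above the table.
- plate_centre (a point): Centre, half-way up, of the loose tray half: flat grey metal frame 94 (x) by 100 (y) by 8 mm, 0.09 to 0.15 kg. A middle bar along x (13 mm wide, its middle line at y = -1.5 mm, 70 mm free) lies between two windows 70 mm long, 28 and 30 mm wide. Rims 12 to 15 mm. Lies flat; either end may go in first. Best gripped across the bar near the end that stays outside.
- tray_plate: The same tray half; origin at the centre of its underside, x along its middle bar, z up.
- circuit_board: Bystander: green circuit board on four feet, 70 x 90 mm, 16 mm high, lying flat; origin at the centre of its underside. It and the tray half may have changed places.
- screw_jar: Bystander: white screw-top jar with a pale lid, 51 mm across, 49 mm high, upright; origin at the centre of its underside.
- blue_bottle: Bystander: blue solvent bottle, 67 mm across, 124 mm high, upright, right of the press; origin at the centre of its underside.

How it is judged (in metres and radians):
On the way:
1. with 7 in the window and the tray half home, the lever is pressed right down, so that the ram strikes the tray half (value of joint press_lever above 0.62 rad and contact force between marking_ram and tray_plate above 1 N and value of joint number_dial between 4.248 and 4.548 rad and x of plate_centre in the frame of nest between -0.003 and 0.003 m and y of plate_centre in the frame of nest between -0.004 and 0.004 m and z of plate_centre in the frame of nest between 0.002 and 0.006 m and angle between the x axis of plate_centre and the x axis of nest, either way round below 0.06 rad and angle between the z axis of plate_centre and the z axis of nest, either way round below 0.05 rad), for 0.1 s.
At the end, for the whole second after the job is handed in: The lever is back up (below 0.06 rad), the dial is within 0.15 rad of 7, and the tray half lies still and flat in the nest: centre within 3 mm along and 4 mm across of the nest's centre, bar within 0.06 rad of the press's direction. Jar, bottle and circuit board stand upright (value of joint press_lever below 0.06 rad and value of joint number_dial between 4.248 and 4.548 rad and x of plate_centre in the frame of nest between -0.003 and 0.003 m and y of plate_centre in the frame of nest between -0.004 and 0.004 m and z of plate_centre in the frame of nest between 0.002 and 0.006 m and angle between the x axis of plate_centre and the x axis of nest, either way round below 0.06 rad and angle between the z axis of plate_centre and the z axis of nest, either way round below 0.05 rad and linear speed of tray_plate below 0.01 m/s and angle between each of circuit_board, screw_jar, blue_bottle's own z axis and vertical below 0.1 rad); the robot touches nothing.
It fails at once if the lever is pressed half-way or further while the 7 is not in the window or the tray half is not home (value of joint press_lever above 0.35 rad and not (value of joint number_dial between 4.248 and 4.548 rad and x of plate_centre in the frame of nest between -0.003 and 0.003 m and y of plate_centre in the frame of nest between -0.004 and 0.004 m and z of plate_centre in the frame of nest between 0.002 and 0.006 m and angle between the x axis of plate_centre and the x axis of nest, either way round below 0.06 rad and angle between the z axis of plate_centre and the z axis of nest, either way round below 0.05 rad)).
It fails at once if the circuit board is shifted by more than 20 mm (distance of circuit_board from where it was at the start of the episode above 0.02 m).
It fails at once if the screw-top jar is shifted by more than 20 mm (distance of screw_jar from where it was at the start of the episode above 0.02 m).
It fails at once if the blue bottle is shifted by more than 20 mm (distance of blue_bottle from where it was at the start of the episode above 0.02 m).
It also fails if it takes over 72 s, if anything falls off the work surface, if the arm or the gripper's body presses on something with over 40 N, if the wrist force passes 120 N, or if a joint passes its speed limit or range.

## Working session

There is one attempt and no reset: what is moved stays moved. The work goes in short steps, Python scripts to look and compute and a tool call to move; the robot and the scene stay as the last step left them, time stands still between calls to the robot, and variables do not carry over. Pictures are saved under pics/ and viewed, and the job is handed in when it is done.

Besides the shell and the picture viewer there is one more tool, called after "Emit:" by a JSON object that holds its "fn" and its "kwargs". move_arm: Moves the arm, as the interface text tells. Its arguments: {"type":"object","properties":{"rows":{"type":"array"},"grip":{"type":"number"},"force":{"type":"number"}},"required":["rows"]}

```bash
mkdir -p pics; python3 - <<'E'
from bench import manip, snapshot
import cv2, numpy as np
for n in ("scene","top"):
    s=snapshot(n); cv2.imwrite(f"pics/{n}0.png",s["img"][:,:,::-1])
    np.savez(f"{n}0.npz",**s)
    print(n,s["fx"],s["fy"],s["cx"],s["cy"],np.round(s["R"],4).tolist(),s["t"], "campos",-np.array(s["R"]).T@s["t"])
print(manip.get_obs(), manip.grasp_offset)
E
```

```text
scene 576.9782377427389 576.9782377427389 318.90189084960235 239.1654645257417 [[0.7661, -0.6424, -0.0186], [-0.3353, -0.3748, -0.8643], [0.5483, 0.6685, -0.5026]] [-295.04340147  337.73851587  888.16420299] campos [-147.67369091 -656.65251009  732.77112889]
top 579.7406007563569 579.7406007563569 322.41037273787055 233.4096931583905 [[0.0248, -0.9995, -0.0183], [-0.9803, -0.0207, -0.1966], [0.1961, 0.0228, -0.9803]] [ 133.52587361  543.96651105 1106.12571769] campos [ 313.03280531  119.46292518 1193.72605723]
{'time': 0.1, 'q': array([ 1.07038980e+00,  3.00413706e-01,  1.52151814e+00,  1.84674060e-06,
        1.32071205e+00, -6.65950419e-02]), 'dq': array([ 5.95810761e-05, -1.09943874e-03,  1.46241817e-04,  2.77406662e-04,
        2.03284957e-03, -6.12298182e-04]), 'tau': array([ 1.86628225e-03, -5.32637107e+01, -3.53289592e+01,  7.09380442e-02,
        2.34230363e-02, -4.07559980e-05]), 'ee_pos': array([231.06758218, 498.84360262, 204.94444173]), 'orientation': array([[ 4.20332429e-01, -5.05935907e-04, -9.07370042e-01],
       [ 9.07369577e-01, -9.21485905e-04,  4.20332728e-01],
       [-1.04879012e-03, -9.99999447e-01,  7.17404403e-05]]), 'wrist_force': array([0.41278217, 0.52622971, 0.26584695]), 'ft_torque': array([-0.01810854, -0.02184455, -0.06700317]), 'finger_gap': 93.98069505928474} 18.8
```

View pics/scene0.png

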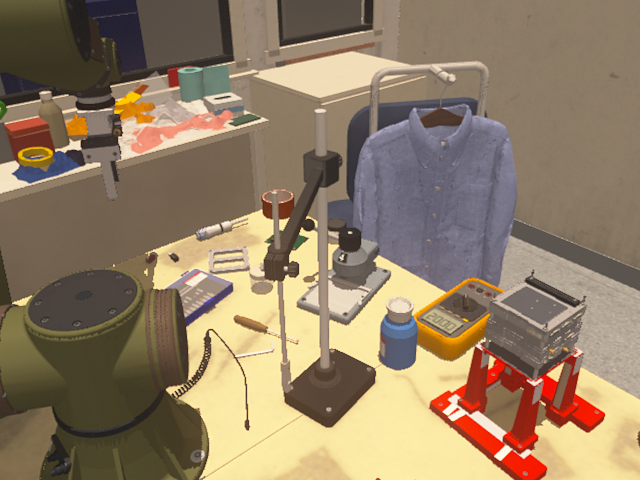

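View pics/top0.png

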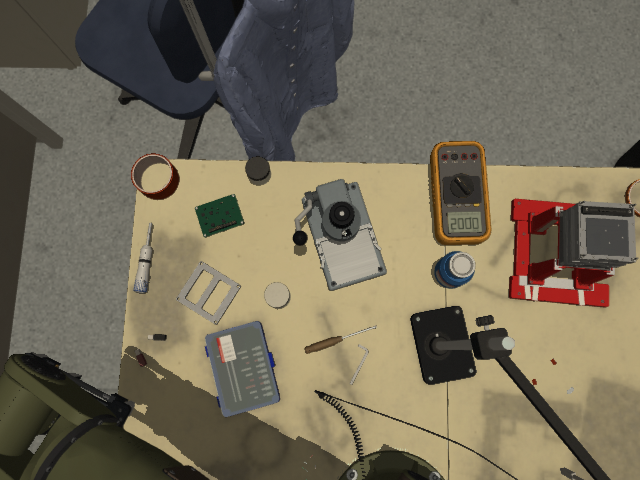

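```bash
python3 - <<'E'
import cv2, numpy as np
t=np.load("top0.npz")["img"][:,:,::-1]
cv2.imwrite("pics/top0z.png",cv2.resize(t[170:300,270:400],None,fx=4.6,fy=4.6,interpolation=cv2.INTER_CUBIC))
cv2.imwrite("pics/top0p.png",cv2.resize(t[180:340,160:310],None,fx=3.7,fy=3.7,interpolation=cv2.INTER_CUBIC))
t=np.load("scene0.npz")["img"][:,:,::-1]
cv2.imwrite("pics/scene0z.png",cv2.resize(t[200:330,200:400],None,fx=4,fy=4,interpolation=cv2.INTER_CUBIC))
E
```

```text
(no output)
```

View pics/top0z.png

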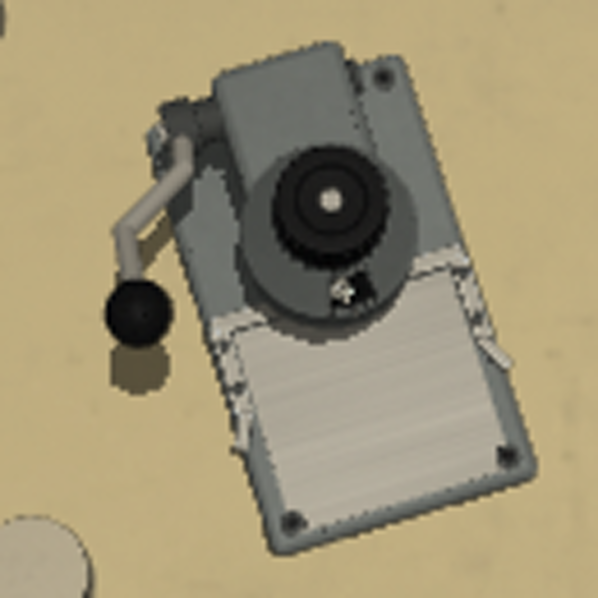

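View pics/top0p.png

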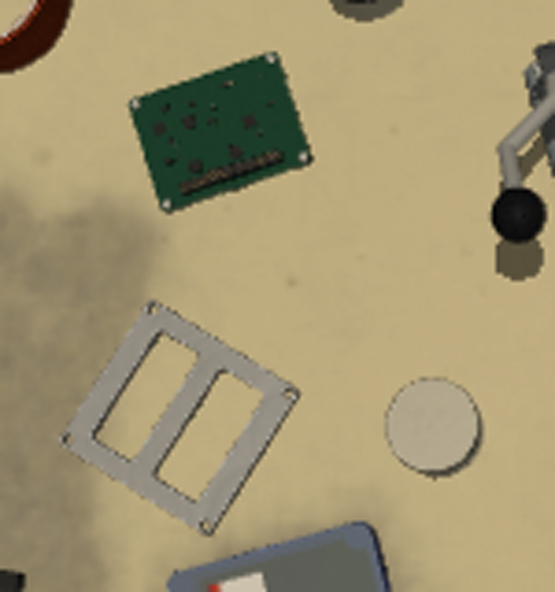

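View pics/scene0z.png

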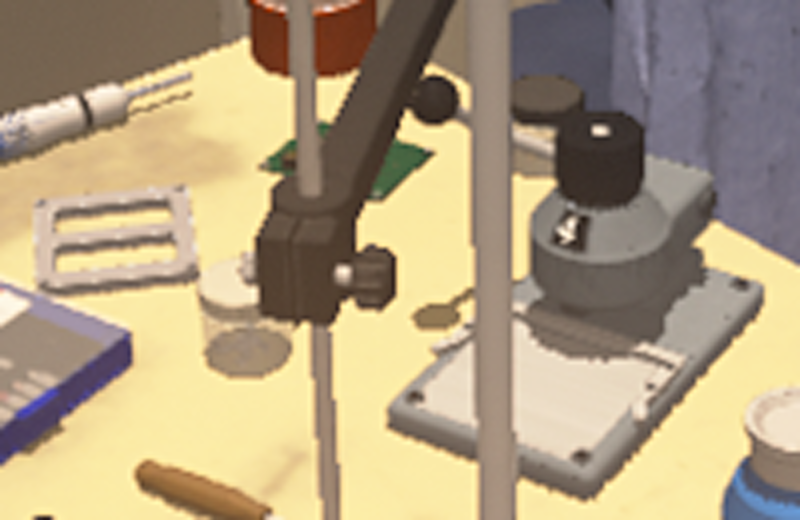

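```bash
cat > h.py <<'E'
import numpy as np, cv2
def ray(s,u,v,z):
    R=np.array(s["R"]);t=np.array(s["t"])
    c=-R.T@t; d=R.T@np.array([(u-s["cx"])/s["fx"],(v-s["cy"])/s["fy"],1.0])
    return c+d*(z-c[2])/d[2]
def proj(s,X):
    p=np.array(s["R"])@np.array(X)+np.array(s["t"]); return np.array([s["fx"]*p[0]/p[2]+s["cx"],s["fy"]*p[1]/p[2]+s["cy"]])
def cloud(s):
    v,u=np.mgrid[0:480,0:640]; d=s["depth"]
    p=np.stack([(u-s["cx"])/s["fx"]*d,(v-s["cy"])/s["fy"]*d,d],-1)
    return (p-np.array(s["t"]))@np.array(s["R"])
E
python3 - <<'E'
from h import *
s=dict(np.load("top0.npz")); P=cloud(s); ok=s["depth"]>0
Z=P[...,2]
print("bench z", np.median(Z[200:300,250:290]))
img=s["img"].astype(int)
# plate mask: depth 3..13 and greyish in region
hsv=cv2.cvtColor(s["img"],cv2.COLOR_RGB2HSV)
reg=np.zeros((480,640),bool); reg[250:335,165:250]=1
m=(reg&(hsv[...,1]<45)).astype(np.uint8)
n,l,st,c=cv2.connectedComponentsWithStats(m); i=1+np.argmax(st[1:,4]); m=(l==i).astype(np.uint8)
print(st[i],"plate z",np.median(Z[m>0]))
cs,h=cv2.findContours(m,cv2.RETR_CCOMP,cv2.CHAIN_APPROX_NONE)
for k,cc in enumerate(cs):
    if cv2.contourArea(cc)<50: continue
    W=np.array([ray(s,*p[0],8)[:2] for p in cc],np.float32)
    r=cv2.minAreaRect(W); print(k,h[0][k],r)
# tops by depth
for name,zr,reg in [("knob",(134,146),(190,250,320,370)),("ball",(135,162),(225,250,285,312)),("jar",(44,54),(270,320,255,300)),("board",(8,25),(185,245,190,250)),("bottle",(100,130),(240,300,430,480)),("table",(15,22),(230,290,300,390))]:
    a,b,c0,d=reg; mm=np.zeros((480,640),bool); mm[a:b,c0:d]=1; mm&=(Z>zr[0])&(Z<zr[1])&ok
    q=P[mm]; print(name,len(q),q.mean(0),q.min(0),q.max(0), cv2.minAreaRect(q[:,:2].astype(np.float32)))
s2=dict(np.load("scene0.npz"))
u,v=331/4.6+270,199/4.6+170; print("knob dot",ray(s,u,v,140))
u,v=600/4+200,130/4+200; print("knob dot scene",ray(s2,u,v,140))
for u,v in [(292,522),(507,456),(384,77)]:
    print("screw", ray(s,u/4.6+270,v/4.6+170,18))
u,v=138/4.6+270,313/4.6+170; print("ball",ray(s,u,v,144))
E
```

```text
bench z 1.334510367195425
[ 176  261   65   63 1217] plate z 9.436480041425627
0 [-1 -1  1 -1] ((422.4068298339844, 379.0072021484375), (99.89176177978516, 93.4300765991211), 60.233089447021484)
3 [ 4  2 -1  0] ((412.6272888183594, 361.1494140625), (33.90962600708008, 74.13844299316406), 60.40102005004883)
4 [ 5  3 -1  0] ((433.5248718261719, 397.4744873046875), (31.53450584411621, 73.90275573730469), 59.44196319580078)
knob 475 [562.46672501 109.21255694 140.1645406 ] [540.56678791  86.03430276 134.07324297] [587.58991499 132.69423732 145.88345393] ((562.8983154296875, 109.03911590576172), (45.30679702758789, 45.04829788208008), 69.32730102539062)
ball 185 [512.78491806 185.09283194 153.74253414] [500.083779   171.83099058 135.14293535] [532.07618054 197.58206637 161.52235724] ((515.19775390625, 184.35980224609375), (25.441574096679688, 30.83962631225586), 72.20801544189453)
jar 494 [416.60815289 233.68333115  49.87584746] [392.12888147 209.10838414  44.29035207] [442.25689837 258.6904179   53.93502294] ((416.3222961425781, 233.79835510253906), (49.51209259033203, 48.604549407958984
[... 321 characters left out ...]
8 -139.75833942  102.89047347] [497.4704192  -91.1095008  129.84511767] ((473.7608337402344, -115.32118225097656), (47.31474685668945, 47.43086242675781), 72.9339599609375)
table 2358 [495.90694066  89.50934551  18.88298371] [433.26431318  15.15832761  15.00875532] [557.49830495 170.57991593  21.9966276 ] ((511.1700744628906, 92.1273193359375), (130.6536865234375, 123.67964935302734), 17.732864379882812)
knob dot [562.90192844 108.49166022 140.        ]
knob dot scene [565.04674453 109.77101577 140.        ]
screw [444.90387886 121.78161772  18.        ]
screw [476.40430805  27.10548743  18.        ]
screw [649.53372912  84.07509209  18.        ]
ball [513.40748398 185.05533587 144.        ]
```

```bash
python3 - <<'E'
from h import *
for n in ("top","scene"):
    s=dict(np.load(n+"0.npz")); P=cloud(s); ok=(s["depth"]>0)
    q=P[ok]; 
    for zl in (60,150,250,350,450,550):
        m=(q[:,2]>zl)&(q[:,2]<zl+(90 if zl==60 else 100))&(q[:,0]>120)&(q[:,0]<700)&(q[:,1]>-450)&(q[:,1]<650)
        w=q[m]; 
        if len(w)==0: continue
        g=np.round(w[:,:2]/40).astype(int); c,k=np.unique(g,axis=0,return_counts=True)
        print(n,zl,[(int(a*40),int(b*40),int(kk)) for (a,b),kk in zip(c,k) if kk>8])
E
```

```text
top 60 [(160, -80, 45), (160, -40, 24), (200, -40, 29), (200, 0, 44), (200, 40, 42), (200, 80, 34), (240, 120, 15), (320, -80, 78), (440, -400, 33), (440, -360, 76), (440, -120, 252), (440, -80, 68), (480, -400, 23), (480, -360, 244), (480, -320, 80), (480, -280, 442), (480, -120, 400), (480, -80, 257), (520, -280, 111), (520, -120, 23), (520, 80, 70), (520, 120, 182), (520, 160, 11), (520, 200, 38), (560, -280, 360), (560, 80, 307), (560, 120, 500), (560, 160, 80), (560, 200, 86), (600, -280, 71), (600, 80, 67), (600, 120, 292), (600, 160, 287), (600, 200, 13), (640, -160, 22), (640, -120, 52), (640, 80, 12), (640, 120, 217), (640, 160, 86)]
top 150 [(120, -240, 17), (120, -160, 40), (120, 0, 136), (160, -240, 18), (160, -120, 49), (160, -80, 9), (200, 440, 12), (280, 560, 24), (320, -80, 113), (480, -400, 16), (480, -360, 609), (480, -320, 536), (480, -280, 413), (520, -400, 44), (520, -360, 553), (520, -320, 561), (520, -280, 508), (520, 160, 37), (520, 200, 117), (560, -400, 36), (560, -360, 397), (560, -320, 420), (560, -280, 384)]
top 250 [(120, -240, 49), (120, 0, 21), (160, -
[... 2354 characters left out ...]
240, -160, 283), (240, -120, 9), (240, 440, 225), (240, 480, 440), (280, -160, 37), (280, -120, 210), (280, 480, 33), (320, -120, 523), (320, -80, 748), (360, -120, 56), (360, -80, 44)]
scene 450 [(120, -240, 240), (120, 200, 37), (120, 240, 86), (120, 280, 59), (120, 320, 45), (120, 360, 12), (120, 400, 12), (160, -240, 16), (160, 200, 40), (160, 240, 189), (160, 280, 114), (160, 320, 81), (160, 360, 68), (160, 400, 143), (200, 280, 50), (200, 320, 68), (200, 360, 256), (200, 400, 17), (240, 360, 111), (240, 400, 147), (240, 440, 77), (280, 440, 173), (280, 480, 76), (320, -80, 437)]
scene 550 [(120, 120, 24), (120, 200, 16), (160, 200, 112), (160, 240, 152), (160, 280, 12), (200, 280, 50)]
```

```bash
python3 - <<'E'
import cv2, numpy as np
t=np.load("scene0.npz")["img"][:,:,::-1]
cv2.imwrite("pics/grip0.png",cv2.resize(t[0:220,30:180],None,fx=2.7,fy=2.7,interpolation=cv2.INTER_CUBIC))
E
```

```text
(no output)
```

View pics/grip0.png

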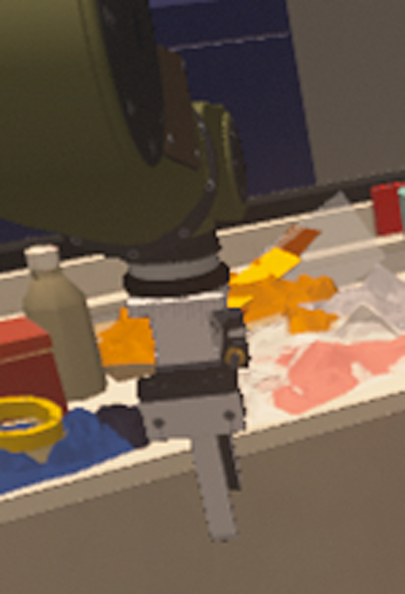

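```bash
python3 - <<'E'
from h import *
a=1.0704; T=np.array([231,499])
for n in ("top","scene"):
    s=dict(np.load(n+"0.npz")); P=cloud(s); q=P[s["depth"]>0]
    r=q[:,0]*np.cos(a)+q[:,1]*np.sin(a); l=-q[:,0]*np.sin(a)+q[:,1]*np.cos(a)
    print("pole top",n,q[(abs(q[:,0]-325)<30)&(abs(q[:,1]+90)<30)][:,2].max())
    for zl in range(200,900,50):
        for r0 in (100,200,300,400,500):
            m=(q[:,2]>zl)&(q[:,2]<zl+50)&(abs(l)<200)&(r>r0)&(r<r0+100)
            if m.sum()>20: print(n,zl,r0,m.sum(),"lat",np.percentile(l[m],[1,99]).round(),"r",np.percentile(r[m],[1,99]).round())
E
```

```text
pole top top 499.65633557577223
top 200 500 22 lat [28. 34.] r [596. 599.]
top 300 400 488 lat [-4. 19.] r [462. 499.]
top 300 500 369 lat [-1. 15.] r [500. 600.]
top 400 500 259 lat [-22.  77.] r [514. 536.]
top 450 400 528 lat [-23.  77.] r [426. 500.]
top 450 500 2061 lat [-25.  77.] r [501. 582.]
top 500 300 704 lat [-32. -20.] r [306. 400.]
top 500 400 3218 lat [-23.  78.] r [402. 499.]
top 500 500 3278 lat [-23.  78.] r [501. 576.]
top 550 300 2041 lat [-32.  10.] r [317. 400.]
top 550 400 2502 lat [-14.  47.] r [401. 466.]
pole top scene 498.41573326927147
scene 200 400 177 lat [23. 42.] r [485. 499.]
scene 200 500 99 lat [29. 42.] r [503. 600.]
scene 250 400 227 lat [23. 42.] r [484. 498.]
scene 300 400 967 lat [-2. 64.] r [456. 498.]
scene 300 500 158 lat [ 4. 55.] r [500. 600.]
scene 350 500 787 lat [ 1. 67.] r [503. 553.]
scene 400 500 609 lat [-19.  70.] r [510. 555.]
scene 450 300 318 lat [-16.  65.] r [312. 398.]
scene 450 400 575 lat [-21.  75.] r [401. 498.]
scene 450 500 203 lat [-24. -18.] r [501. 566.]
scene 500 100 125 lat [ 1. 69.] r [174. 199.]
scene 500 200 851 lat [-32.  81.] r [202. 299.]
scene 500 300 262 lat [-32.  66.] r [300. 396.]
scene 500 400 157 lat [-23. -14.] r [404. 499.]
scene 500 500 77 lat [-24. -18.] r [501. 561.]
scene 550 100 331 lat [-48.  50.] r [100. 175.]
scene 550 200 239 lat [-33. -31.] r [228. 299.]
scene 550 300 104 lat [-32. -29.] r [301. 341.]
scene 600 100 348 lat [-48. -46.] r [101. 178.]
```

Emit:
{"fn": "move_arm", "kwargs": {"rows": [-0.25, 0, -0.5, 0, -0.5, 0, -1, 0, -0.5, 0, -1, 0, -0.5, 0, -1, 0, -0.5, 0, -1, 0, -0.5, 0, -1, 0], "grip": -1}}

```text
time: 0.85
ee_pos: [370.3, 324.5, 205.3]
orientation: [[0.42, -0.0, -0.907], [0.907, -0.0, 0.42], [-0.0, -1.0, 0.0]]
wrist_force: [-0.8, 1.0, 0.1]
finger_gap: 93.8
```

Emit:
{"fn": "move_arm", "kwargs": {"rows": [-0.25, 0, -0.5, 0, -0.5, 0, -1, 0, -0.5, 0, -1, 0, -0.5, 0, -1, 0, -0.5, 0, -1, 0, -0.5, 0, -1, 0]}}

```text
time: 1.6
ee_pos: [509.4, 150.7, 205.3]
orientation: [[0.419, -0.001, -0.908], [0.908, 0.0, 0.419], [-0.0, -1.0, 0.001]]
wrist_force: [0.4, 0.3, 0.0]
finger_gap: 93.5
```

Emit:
{"fn": "move_arm", "kwargs": {"rows": [-0.075, 0, -0.33, 0, -0.075, 0, -0.33, 0, -0.075, 0, -0.33, 0, -0.075, 0.25, -0.33, 0, -0.075, 0.35, -0.33, 0, -0.075, 0.47, -0.33, 0, -0.075, 0.47, -0.33, 0, -0.075, 0.47, -0.33, 0]}}

```text
time: 2.6
ee_pos: [563.7, 108.9, 112.8]
orientation: [[0.419, 0.001, -0.908], [0.908, 0.0, 0.419], [0.001, -1.0, -0.001]]
wrist_force: [-0.1, -0.3, -0.4]
finger_gap: 94.3
```

```bash
python3 - <<'E'
from bench import manip, snapshot
import cv2, numpy as np
a=[]
for n in ("scene","top"):
    s=snapshot(n); np.savez(f"{n}1.npz",**s); t=s["img"][:,:,::-1]
    a.append(cv2.resize(t[170:300,270:400] if n=="top" else t[190:330,270:400],(400,400),interpolation=cv2.INTER_CUBIC))
cv2.imwrite("pics/s1.png",np.hstack(a))
print(manip.get_obs()["ee_pos"],manip.get_obs()["wrist_force"],manip.get_obs()["q"])
E
```

```text
[563.91487619 108.57370218 112.76177013] [ 0.46495523 -0.04921415  0.20565452] [ 1.26420023e-01  4.42062334e-01  1.55232946e+00  2.78029549e-05
  1.14538175e+00 -1.01111027e+00]
```

View pics/s1.png

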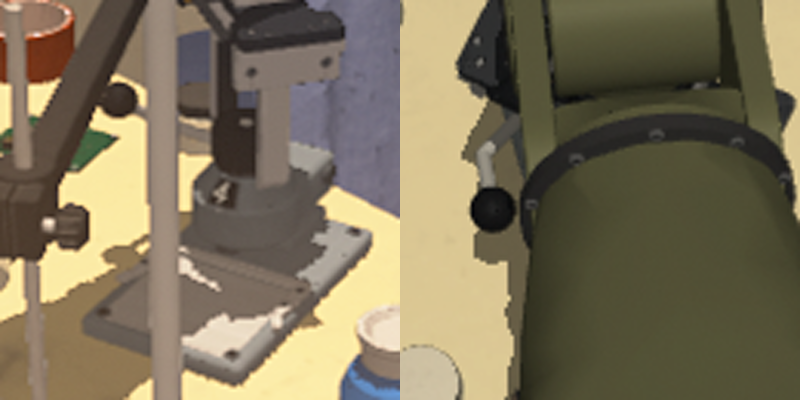

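Scene view: fingers straddle the knob at about (240,130), and the 4 is visible in the window at (220,192). Closing and turning clockwise.

Emit:
{"fn": "move_arm", "kwargs": {"rows": [0, 0, 0, 0, 0, 0, 0, 0, 0, 0, 0, 0, 0, 0, 0, 0, 0, 0, 0, 0, 0, 0, 0, 0, 0, 0, 0, 0.08, 0, 0, 0, 0.18, 0, 0, 0, 0.28, 0, 0, 0, 0.38, 0, 0, 0, 0.48, 0, 0, 0, 0.58, 0, 0, 0, 0.68, 0, 0, 0, 0.78, 0, 0, 0, 0.88, 0, 0, 0, 0.96, 0, 0, 0, 1, 0, 0, 0, 1], "grip": 1, "force": 25}}

```text
time: 4.95
ee_pos: [562.1, 107.8, 111.4]
orientation: [[0.907, -0.004, 0.421], [-0.421, -0.001, 0.907], [-0.003, -1.0, -0.002]]
wrist_force: [-14.9, -1.7, 7.6]
finger_gap: 46.3
```

```bash
python3 - <<'E'
from bench import manip, snapshot
import cv2, numpy as np
a=[]
for n in ("scene",):
    s=snapshot(n); np.savez(f"{n}2.npz",**s); t=s["img"][:,:,::-1]
    a.append(cv2.resize(t[210:300,310:400],(700,600),interpolation=cv2.INTER_CUBIC))
cv2.imwrite("pics/s2.png",np.hstack(a))
o=manip.get_obs();print(o["ee_pos"],o["wrist_force"],o["q"],o["ft_torque"],o["finger_gap"])
E
```

```text
[562.05251326 107.81026511 111.36868453] [-14.64358168  -1.50741806   8.198902  ] [ 1.25685917e-01  4.42981256e-01  1.55455317e+00 -3.90530807e-04
  1.14824540e+00  5.59753622e-01] [-0.55674899  2.19048005 -0.11601154] 46.683827445633874
```

View pics/s2.png

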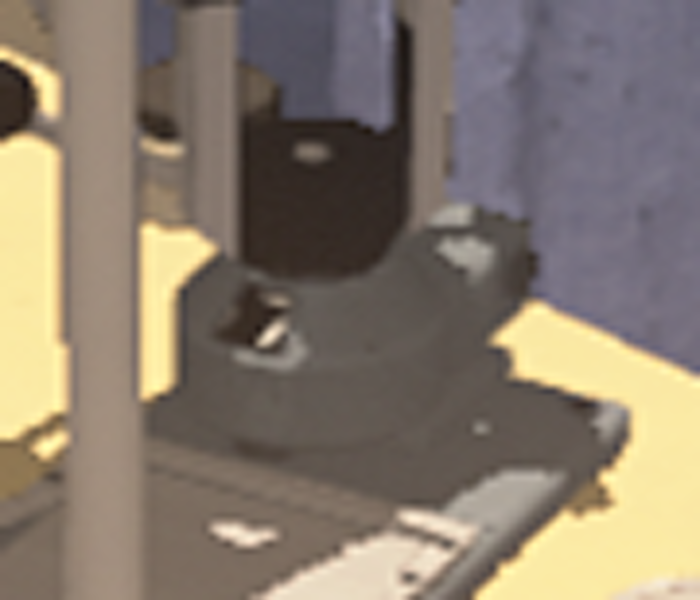

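Numeral at right of window (265,325) entering: needs about 0.23 rad more.

Emit:
{"fn": "move_arm", "kwargs": {"rows": [0, 0, 0, 0.07, 0, 0, 0, 0.145, 0, 0, 0, 0.145, 0, 0, 0, 0.145]}}

```text
time: 5.5
ee_pos: [561.8, 108.0, 111.3]
orientation: [[0.789, -0.005, 0.614], [-0.614, -0.001, 0.789], [-0.003, -1.0, -0.003]]
wrist_force: [-16.0, -0.4, 8.7]
finger_gap: 46.8
```

```bash
python3 - <<'E'
from bench import manip, snapshot
import cv2, numpy as np
a=[]
for n in ("scene",):
    s=snapshot(n); np.savez(f"{n}3.npz",**s); t=s["img"][:,:,::-1]
    a.append(cv2.resize(t[210:300,310:400],(700,600),interpolation=cv2.INTER_CUBIC))
cv2.imwrite("pics/s3.png",np.hstack(a))
o=manip.get_obs();print(o["ee_pos"],o["wrist_force"],o["q"],o["ft_torque"],o["finger_gap"])
E
```

```text
[561.79571787 107.98518118 111.33353105] [-14.80892788  -0.0952439    8.56538238] [ 1.25885649e-01  4.42917294e-01  1.55473892e+00 -1.90215821e-05
  1.14876620e+00  7.87297703e-01] [-0.27455313  2.67415304 -0.12973809] 46.763325061101696
```

View pics/s3.png

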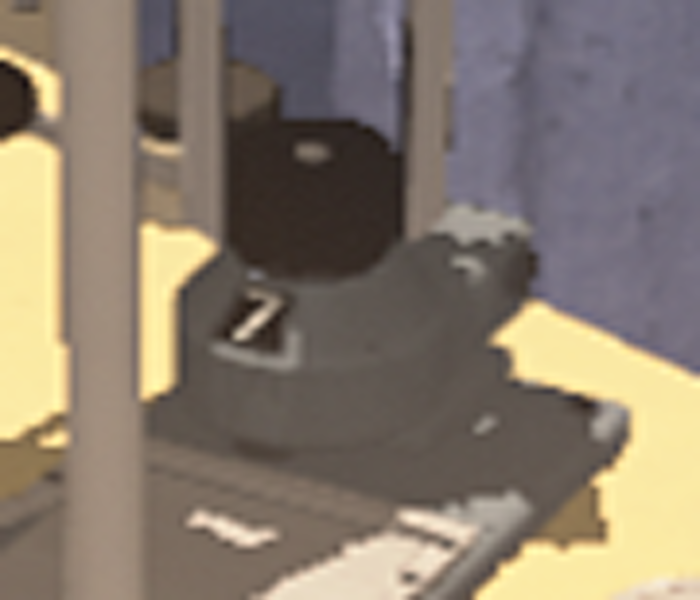

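The 7 now stands centred in the window (about (256,315) between window edges 222 and 298). Releasing, lifting and heading to the plate.

Emit:
{"fn": "move_arm", "kwargs": {"rows": [0, 0, 0, 0, 0, 0, 0, 0, 0, 0, 0, 0, 0, 0, 0, 0, 0, 0, 0, 0, 0, -0.15, 0, 0, 0, -0.35, 0, 0, 0, -0.5, 0, 0, 0, -0.5, 0, 0], "grip": -1}}

```text
time: 6.68
ee_pos: [564.4, 108.2, 213.6]
orientation: [[0.789, 0.004, 0.614], [-0.614, 0.001, 0.789], [0.003, -1.0, 0.003]]
wrist_force: [-0.2, -0.8, 0.4]
finger_gap: 94.1
```

Emit:
{"fn": "move_arm", "kwargs": {"rows": [-0.25, 0, 0.1, -0.1, -0.5, 0, 0.2, -0.2, -0.75, 0, 0.31, -0.3, -1, 0, 0.4, -0.4, -1, 0, 0.4, -0.5, -1, 0, 0.4, -0.6, -1, 0, 0.4, -0.7, -1, 0, 0.4, -0.8, -1, 0, 0.4, -0.9, -1, 0, 0.4, -1, -1, 0, 0.4, -1], "grip": 0.35}}

```text
time: 8.05
ee_pos: [454.7, 293.9, 210.3]
orientation: [[0.615, -0.001, -0.788], [0.788, -0.001, 0.615], [-0.002, -1.0, 0.001]]
wrist_force: [-0.4, -0.4, -0.4]
finger_gap: 30.3
```

```bash
python3 - <<'E'
from bench import manip, snapshot
import cv2, numpy as np
a=[]
for n in ("scene","top"):
    s=snapshot(n); np.savez(f"{n}4.npz",**s); t=s["img"][:,:,::-1]
    a.append(cv2.resize(t[170:300,270:400] if n=="top" else t[210:300,310:400],(400,400),interpolation=cv2.INTER_CUBIC))
cv2.imwrite("pics/s4.png",np.hstack(a))
cv2.imwrite("pics/s4t.png",t)
o=manip.get_obs();print(o["ee_pos"],o["wrist_force"],o["q"],o["ft_torque"],o["finger_gap"],o["orientation"][:,0])
E
```

```text
[454.80297764 293.97868172 210.72987671] [-0.38618774 -0.40918801  0.19332768] [ 5.06191779e-01  2.77521417e-01  1.53728907e+00  6.37840884e-06
  1.32780206e+00 -3.99303961e-01] [-0.03616482  0.03325477 -0.00195767] 30.518802845068418 [ 0.61729643  0.78673009 -0.00093726]
```

View pics/s4.png

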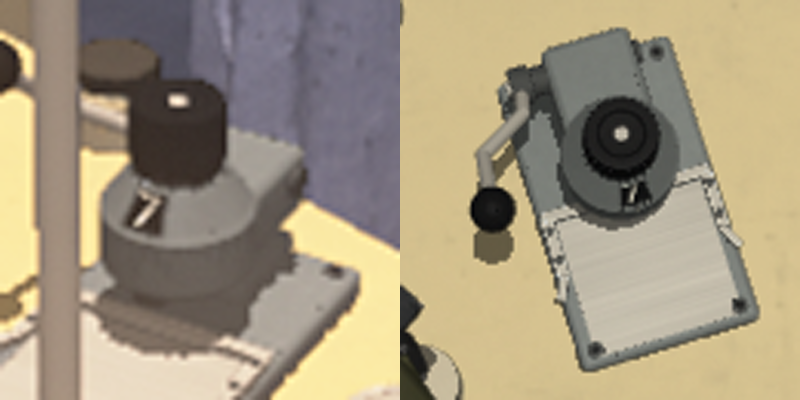

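View pics/s4t.png

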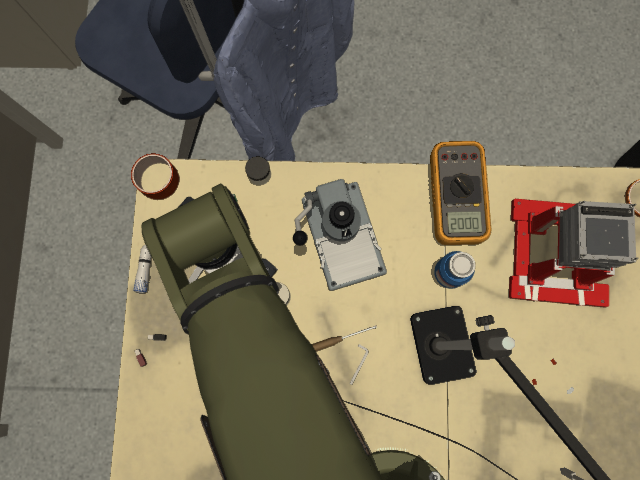

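```bash
python3 - <<'E'
import cv2, numpy as np
t=np.load("top4.npz")["img"][:,:,::-1]; t0=np.load("top0.npz")["img"][:,:,::-1]
s=np.load("scene4.npz")["img"][:,:,::-1]
f=lambda a:cv2.resize(a,(380,380),interpolation=cv2.INTER_CUBIC)
cv2.imwrite("pics/z4.png",np.hstack([f(t[218:246,330:358]),f(s[243:271,328:356])]))
E
```

```text
(no output)
```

View pics/z4.png

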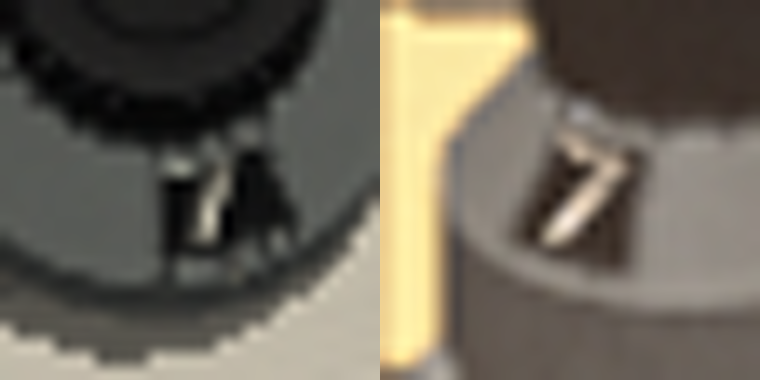

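```bash
cat > dial.py <<'E'
from h import *
def meas(n,k,K,a=0.318):
    s=dict(np.load(f"{n}{k}.npz"))
    fx=np.array([-np.cos(a),-np.sin(a)]); lf=np.array([-np.sin(a),np.cos(a)]) # front, left(+y nest)
    out=[]
    P=cloud(s); g=s["img"].astype(float).mean(-1)
    rel=P[...,:2]-K; r=np.hypot(*np.moveaxis(rel,-1,0)); th=np.arctan2(rel@lf,rel@fx)
    m=(r>24)&(r<39)&(abs(th)<0.5)&(P[...,2]>85)&(P[...,2]<112)
    print(n,k,"n",m.sum())
    for v,u in zip(*np.nonzero(m)): out.append((u,v,round(r[v,u],1),round(th[v,u],2),round(P[v,u,2],1),int(g[v,u])))
    return np.array(out)
if __name__=="__main__":
    K=np.array([562.9,109.0])
    for n in("top","scene"):
      for k in (0,4):
        o=meas(n,k,K)
        f=o[(o[:,2]>27)&(o[:,2]<36)]
        for lo in np.arange(-.5,.5,.05):
            b=f[(f[:,3]>=lo)&(f[:,3]<lo+.05)]
            if len(b): print(round(lo+.025,3),len(b),"mean",b[:,5].mean().round(),"min",b[:,5].min(),"max",b[:,5].max(),"z",b[:,4].mean().round())
E
python3 dial.py
```

```text
top 0 n 107
-0.475 2 mean 80.0 min 79.0 max 82.0 z 86.0
-0.425 5 mean 80.0 min 79.0 max 81.0 z 92.0
-0.375 4 mean 75.0 min 63.0 max 80.0 z 92.0
-0.325 3 mean 71.0 min 67.0 max 80.0 z 95.0
-0.275 5 mean 26.0 min 15.0 max 36.0 z 92.0
-0.225 2 mean 16.0 min 14.0 max 17.0 z 91.0
-0.175 2 mean 50.0 min 13.0 max 88.0 z 91.0
-0.125 3 mean 22.0 min 13.0 max 39.0 z 88.0
-0.075 5 mean 29.0 min 13.0 max 76.0 z 89.0
-0.025 3 mean 78.0 min 18.0 max 193.0 z 89.0
0.025 1 mean 115.0 min 115.0 max 115.0 z 96.0
0.075 3 mean 154.0 min 146.0 max 167.0 z 92.0
0.125 4 mean 93.0 min 56.0 max 145.0 z 90.0
0.175 5 mean 97.0 min 16.0 max 164.0 z 92.0
0.225 2 mean 56.0 min 29.0 max 82.0 z 89.0
0.275 3 mean 75.0 min 12.0 max 128.0 z 93.0
0.325 6 mean 71.0 min 63.0 max 77.0 z 95.0
0.375 5 mean 80.0 min 78.0 max 83.0 z 94.0
0.425 3 mean 81.0 min 80.0 max 81.0 z 89.0
0.475 4 mean 80.0 min 80.0 max 80.0 z 94.0
top 4 n 123
-0.475 4 mean 90.0 min 89.0 max 92.0 z 90.0
-0.425 2 mean 90.0 min 89.0 max 90.0 z 93.0
-0.375 4 mean 90.0 min 89.0 max 91.0 z 93.0
-0.325 5 mean 83.0 min 75.0 max 89.0 z 92.0
-0.275 3 mean 40.0 m
[... 1819 characters left out ...]
82.0 min 71.0 max 91.0 z 95.0
-0.225 4 mean 54.0 min 50.0 max 66.0 z 91.0
-0.175 1 mean 70.0 min 70.0 max 70.0 z 88.0
-0.125 4 mean 59.0 min 50.0 max 77.0 z 90.0
-0.075 4 mean 79.0 min 49.0 max 155.0 z 94.0
-0.025 6 mean 120.0 min 57.0 max 195.0 z 93.0
0.025 1 mean 179.0 min 179.0 max 179.0 z 93.0
0.075 8 mean 146.0 min 64.0 max 225.0 z 92.0
0.125 2 mean 148.0 min 137.0 max 160.0 z 88.0
0.175 2 mean 58.0 min 50.0 max 66.0 z 98.0
0.225 5 mean 74.0 min 43.0 max 116.0 z 94.0
0.275 9 mean 81.0 min 46.0 max 114.0 z 94.0
0.325 2 mean 63.0 min 52.0 max 74.0 z 90.0
0.375 8 mean 118.0 min 68.0 max 133.0 z 94.0
0.425 3 mean 130.0 min 125.0 max 133.0 z 92.0
0.475 2 mean 132.0 min 131.0 max 133.0 z 93.0
```

The dial check: window spans about ±0.3 rad round the front direction and the 7 sits within ~0.05 of its middle, good. Now over the plate.

Emit:
{"fn": "move_arm", "kwargs": {"rows": [0.1, 0, 0.25, -0.04, 0.22, 0, 0.51, -0.09, 0.22, 0, 0.51, -0.09, 0.22, 0.3, 0.51, -0.09, 0.22, 0.6, 0.51, -0.09, 0.22, 0.75, 0.51, -0.09, 0.22, 0.75, 0.51, -0.09, 0.22, 0.75, 0.51, -0.09]}}

```text
time: 9.15
ee_pos: [402.4, 391.6, 63.0]
orientation: [[0.498, 0.001, -0.867], [0.867, 0.001, 0.498], [0.002, -1.0, -0.001]]
wrist_force: [0.3, 0.8, 0.0]
finger_gap: 30.5
```

```bash
python3 - <<'E'
from bench import manip, snapshot
import cv2, numpy as np
s=snapshot("scene"); np.savez(f"scene5.npz",**s); t=s["img"][:,:,::-1]
cv2.imwrite("pics/s5.png",cv2.resize(t[190:320,170:300],(600,600),interpolation=cv2.INTER_CUBIC))
o=manip.get_obs();print(o["ee_pos"],o["wrist_force"],o["finger_gap"],o["orientation"][:,0],np.degrees(np.arctan2(o["orientation"][1,0],o["orientation"][0,0])))
E
```

```text
[402.40874133 391.81142979  63.22440684] [ 0.1285688  -0.15310894 -0.73377117] 31.194504316405517 [0.49809315 0.86711997 0.00248318] 60.1259747114598
```

View pics/s5.png

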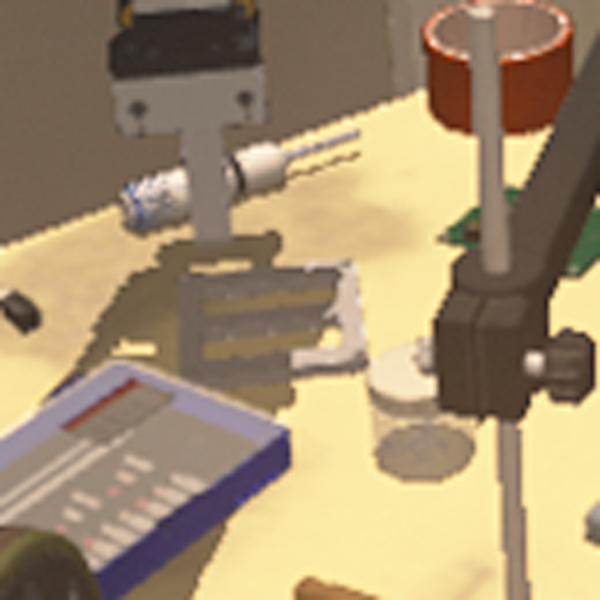

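Emit:
{"fn": "move_arm", "kwargs": {"rows": [0, 0.1, 0, 0, 0, 0.2, 0, 0, 0, 0.27, 0, 0, 0, 0.3, 0, 0, 0, 0.3, 0, 0]}}

```text
time: 9.82
ee_pos: [401.7, 391.6, 1.8]
orientation: [[0.497, 0.0, -0.868], [0.868, 0.0, 0.497], [0.0, -1.0, -0.0]]
wrist_force: [0.0, 1.0, 0.8]
finger_gap: 30.5
```

```bash
python3 - <<'E'
from bench import manip, snapshot
import cv2, numpy as np
s=snapshot("scene"); np.savez(f"scene6.npz",**s); t=s["img"][:,:,::-1]
cv2.imwrite("pics/s6.png",cv2.resize(t[210:300,190:280],(600,600),interpolation=cv2.INTER_CUBIC))
o=manip.get_obs();print(o["ee_pos"],o["wrist_force"],o["finger_gap"])
E
```

```text
[401.79846038 391.69110771   2.0282295 ] [0.20013752 0.42271956 0.84450017] 30.82429760072159
```

View pics/s6.png

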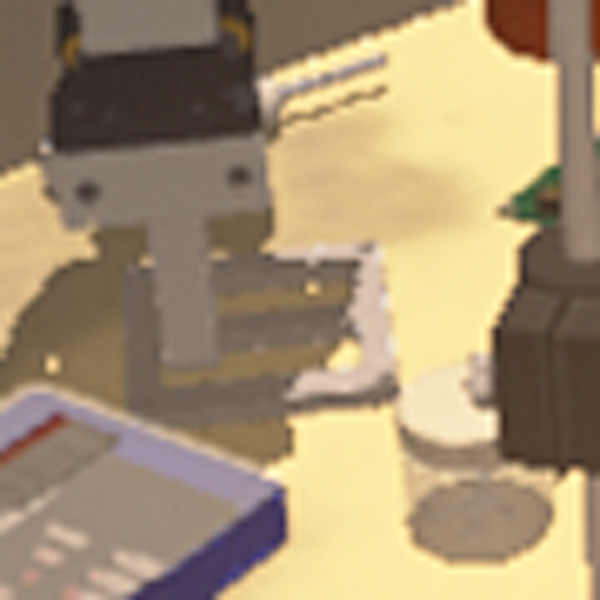

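The near finger stands in the front window at (190,360), clear of the rims. Closing and lifting.

Emit:
{"fn": "move_arm", "kwargs": {"rows": [0, 0, 0, 0, 0, 0, 0, 0, 0, 0, 0, 0, 0, 0, 0, 0, 0, 0, 0, 0, 0, -0.05, 0, 0, 0, -0.2, 0, 0, 0, -0.4, 0, 0, 0, -0.4, 0, 0, 0, -0.4, 0, 0], "grip": 1, "force": 45}}

```text
time: 11.12
ee_pos: [401.2, 391.2, 80.9]
orientation: [[0.497, -0.001, -0.868], [0.868, -0.001, 0.497], [-0.001, -1.0, 0.0]]
wrist_force: [-0.6, -1.3, -1.7]
finger_gap: 11.8
```

```bash
python3 - <<'E'
from bench import manip, snapshot
import cv2, numpy as np
s=snapshot("scene"); np.savez(f"scene7.npz",**s); t=s["img"][:,:,::-1]
cv2.imwrite("pics/s7.png",cv2.resize(t[150:300,170:320],(600,600),interpolation=cv2.INTER_CUBIC))
o=manip.get_obs();print(o["ee_pos"],o["wrist_force"],o["ft_torque"],o["finger_gap"],o["q"])
E
```

```text
[401.06616477 391.0396033   80.4534962 ] [-0.18610333  0.6143795  -1.70999825] [-0.01540347  0.0072283   0.03852393] 12.320157558970218 [ 7.07363540e-01  4.55754385e-01  1.61659043e+00 -2.17425073e-05
  1.07101106e+00 -3.43214936e-01]
```

View pics/s7.png

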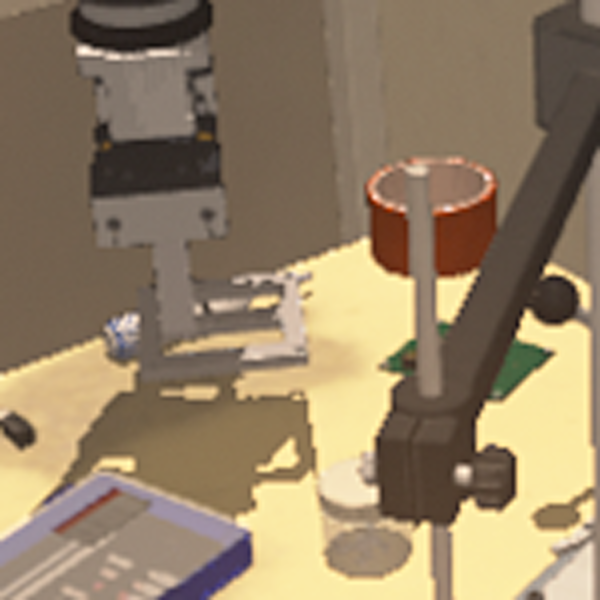

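Emit:
{"fn": "move_arm", "kwargs": {"rows": [-0.15, -0.1, -0.1, 0, -0.35, -0.1, -0.22, 0, -0.55, -0.1, -0.34, 0, -0.7, -0.1, -0.44, 0, -0.7, -0.1, -0.44, -0.1, -0.7, -0.1, -0.44, -0.2, -0.7, -0.1, -0.44, -0.3, -0.7, -0.1, -0.44, -0.4, -0.7, -0.1, -0.44, -0.5, -0.7, -0.1, -0.44, -0.535, -0.7, -0.1, -0.44, -0.535]}}

```text
time: 12.55
ee_pos: [407.9, 226.0, 100.6]
orientation: [[-0.314, -0.002, -0.949], [0.949, -0.001, -0.314], [-0.0, -1.0, 0.002]]
wrist_force: [0.1, -0.2, -2.5]
finger_gap: 12.4
```

Emit:
{"fn": "move_arm", "kwargs": {"rows": [-0.2, 0, 0.06, 0, -0.4, 0, 0.12, 0, -0.6, 0, 0.18, 0, -0.79, 0, 0.23, 0, -0.79, 0.1, 0.23, 0, -0.79, 0.22, 0.23, 0, -0.79, 0.3, 0.23, 0, -0.79, 0.3, 0.23, 0, -0.79, 0.3, 0.23, 0]}}

```text
time: 13.68
ee_pos: [414.6, 61.8, 41.8]
orientation: [[-0.314, 0.0, -0.949], [0.949, 0.0, -0.314], [-0.0, -1.0, -0.0]]
wrist_force: [0.4, 0.1, -1.4]
finger_gap: 11.9
```

```bash
python3 - <<'E'
from bench import manip, snapshot
import cv2, numpy as np
a=[]
for n in ("scene","top"):
    s=snapshot(n); np.savez(f"{n}8.npz",**s); t=s["img"][:,:,::-1]
    a.append(cv2.resize(t[190:320,270:400] if n=="top" else t[210:340,270:400],(400,400),interpolation=cv2.INTER_CUBIC))
cv2.imwrite("pics/s8.png",np.hstack(a))
o=manip.get_obs();print(o["ee_pos"],o["wrist_force"],o["finger_gap"],o["q"])
E
```

```text
[414.75026179  61.8492454   42.07114071] [ 0.55876308  0.43440429 -1.72192338] 12.16544012869527 [ 6.06395471e-02  2.43232531e-01  2.02958548e+00  3.43093673e-06
  8.67667491e-01 -1.83000006e+00]
```

View pics/s8.png

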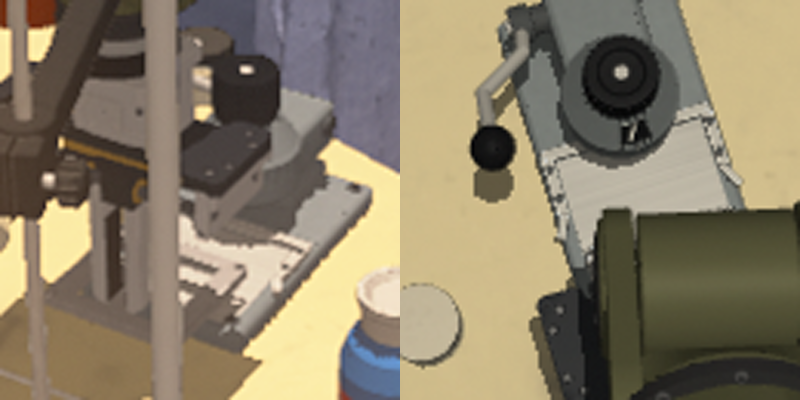

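Emit:
{"fn": "move_arm", "kwargs": {"rows": [-0.004, 0.05, 0, 0, -0.004, 0.09, 0, 0, -0.004, 0.105, 0, 0, -0.004, 0.105, 0, 0]}}

```text
time: 14.28
ee_pos: [414.5, 61.0, 20.2]
orientation: [[-0.315, -0.001, -0.949], [0.949, -0.0, -0.315], [0.0, -1.0, 0.001]]
wrist_force: [0.1, -0.8, -1.3]
finger_gap: 12.2
```

Emit:
{"fn": "move_arm", "kwargs": {"rows": [0, 0, -0.05, 0, 0, 0, -0.1, 0, 0, 0, -0.15, 0, 0, 0, -0.2, 0, 0, 0, -0.225, 0, 0, 0, -0.225, 0]}}

```text
time: 15.02
ee_pos: [457.4, 75.3, 20.3]
orientation: [[-0.315, -0.0, -0.949], [0.949, -0.0, -0.315], [0.0, -1.0, 0.0]]
wrist_force: [-0.8, 0.1, -1.8]
finger_gap: 12.1
```

```bash
python3 - <<'E'
from bench import manip, snapshot
import cv2, numpy as np
a=[]
for n in ("scene","top"):
    s=snapshot(n); np.savez(f"{n}9.npz",**s); t=s["img"][:,:,::-1]
    a.append(cv2.resize(t[190:320,270:400] if n=="top" else t[250:330,300:380],(400,400),interpolation=cv2.INTER_CUBIC))
cv2.imwrite("pics/s9.png",np.hstack(a))
o=manip.get_obs();print(o["ee_pos"],o["wrist_force"],o["ft_torque"],o["finger_gap"])
E
```

```text
[457.07687322  75.17368474  20.34810241] [-0.48373243  0.58908737 -1.70835926] [ 0.09285138  0.02188095 -0.04867018] 11.877284693800677
```

View pics/s9.png

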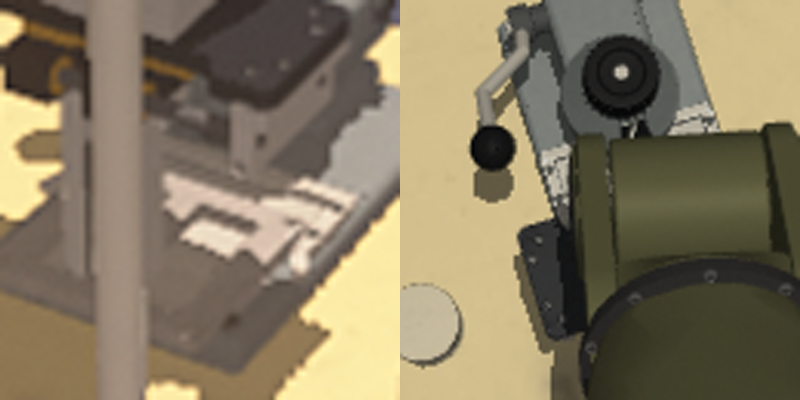

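Emit:
{"fn": "move_arm", "kwargs": {"rows": [0, 0, -0.02, 0, 0, 0, -0.04, 0, 0, 0, -0.06, 0, 0, 0, -0.075, 0, 0, 0, -0.085, 0, 0, 0, -0.085, 0]}}

```text
time: 15.88
ee_pos: [473.5, 80.6, 20.4]
orientation: [[-0.315, -0.0, -0.949], [0.949, -0.0, -0.315], [-0.0, -1.0, 0.0]]
wrist_force: [-0.1, 0.2, -0.9]
finger_gap: 12.3
```

Emit:
{"fn": "move_arm", "kwargs": {"rows": [0, 0, -0.005, 0, 0, 0, -0.01, 0, 0, 0, -0.015, 0, 0, 0, -0.015, 0, 0, 0, -0.015, 0]}}

```text
time: 16.5
ee_pos: [476.3, 81.5, 20.4]
orientation: [[-0.315, -0.0, -0.949], [0.949, -0.0, -0.315], [-0.0, -1.0, 0.0]]
wrist_force: [-0.4, -0.5, -0.8]
finger_gap: 12.1
```

Emit:
{"fn": "move_arm", "kwargs": {"rows": [0, 0, -0.005, 0, 0, 0, -0.01, 0, 0, 0, -0.01, 0]}}

```text
time: 16.88
ee_pos: [477.8, 81.9, 20.2]
orientation: [[-0.315, -0.001, -0.949], [0.949, -0.0, -0.315], [-0.0, -1.0, 0.001]]
wrist_force: [-4.0, -3.6, -0.7]
finger_gap: 12.5
```

Emit:
{"fn": "move_arm", "kwargs": {"rows": [0, 0, -0.005, 0, 0, 0, -0.008, 0, 0, 0, -0.008, 0]}}

```text
time: 17.25
ee_pos: [477.9, 81.9, 19.9]
orientation: [[-0.315, -0.005, -0.949], [0.949, -0.001, -0.315], [0.0, -1.0, 0.005]]
wrist_force: [-13.4, -7.6, 3.8]
finger_gap: 12.2
```

```bash
python3 - <<'E'
from bench import manip, snapshot
import cv2, numpy as np
s=snapshot("scene"); np.savez(f"scene10.npz",**s); t=s["img"][:,:,::-1]
cv2.imwrite("pics/s10.png",cv2.resize(t[250:330,300:380],(600,600),interpolation=cv2.INTER_CUBIC))
o=manip.get_obs();print(o["ee_pos"],o["wrist_force"],o["ft_torque"],o["finger_gap"])
E
```

```text
[477.89319998  81.95011268  19.88880728] [-11.77502748  -7.70738904   3.61426928] [-1.48587987  2.30862059  0.0129539 ] 12.5570715632849
```

View pics/s10.png

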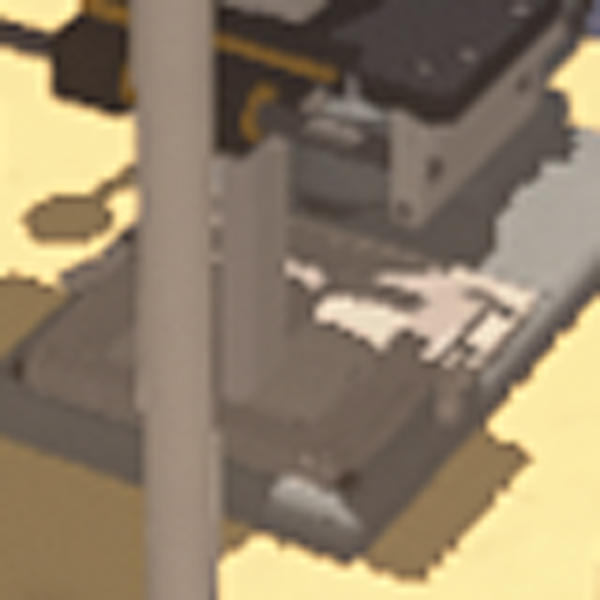

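Solid stop felt at the rear stop. Easing off, opening, and withdrawing to check.

Emit:
{"fn": "move_arm", "kwargs": {"rows": [0, 0, 0.007, 0, 0, 0, 0.007, 0, 0, 0, 0.007, 0]}}

```text
time: 17.68
ee_pos: [477.8, 81.9, 20.2]
orientation: [[-0.315, -0.002, -0.949], [0.949, -0.0, -0.315], [0.0, -1.0, 0.002]]
wrist_force: [-4.4, -3.9, -1.2]
finger_gap: 12.2
```

Emit:
{"fn": "move_arm", "kwargs": {"rows": [0, 0, 0, 0, 0, 0, 0, 0, 0, 0, 0, 0, 0, 0, 0, 0, 0, -0.1, 0, 0, 0, -0.3, 0, 0, 0, -0.5, 0, 0, 0, -0.7, 0.3, 0, 0, -0.8, 0.6, 0, 0.3, -0.8, 0.8, 0, 0.6, -0.8, 0.8, 0, 0.9, -0.8, 0.8, 0, 0.9, -0.8, 0.8, 0, 0.9, -0.8, 0.8, 0], "grip": 0.35}}

```text
time: 19.42
ee_pos: [269.8, 202.7, 180.4]
orientation: [[-0.316, -0.0, -0.949], [0.949, -0.0, -0.316], [-0.0, -1.0, 0.0]]
wrist_force: [-0.0, -0.3, -0.0]
finger_gap: 30.5
```

```bash
python3 - <<'E'
from bench import manip, snapshot
import cv2, numpy as np
a=[]
for n in ("scene","top"):
    s=snapshot(n); np.savez(f"{n}11.npz",**s); t=s["img"][:,:,::-1]
    a.append(cv2.resize(t[180:300,280:400] if n=="top" else t[210:330,280:400],(400,400),interpolation=cv2.INTER_CUBIC))
cv2.imwrite("pics/s11.png",np.hstack(a)); cv2.imwrite("pics/s11t.png",t)
cv2.imwrite("pics/s11z.png",cv2.resize(t[180:300,280:400],(600,600),interpolation=cv2.INTER_CUBIC))
o=manip.get_obs();print(o["ee_pos"],o["wrist_force"],o["finger_gap"])
E
```

```text
[270.38292803 201.78086028 180.39585791] [ 0.19951546 -0.05626451 -0.82685851] 30.67493542233619
```

View pics/s11.png

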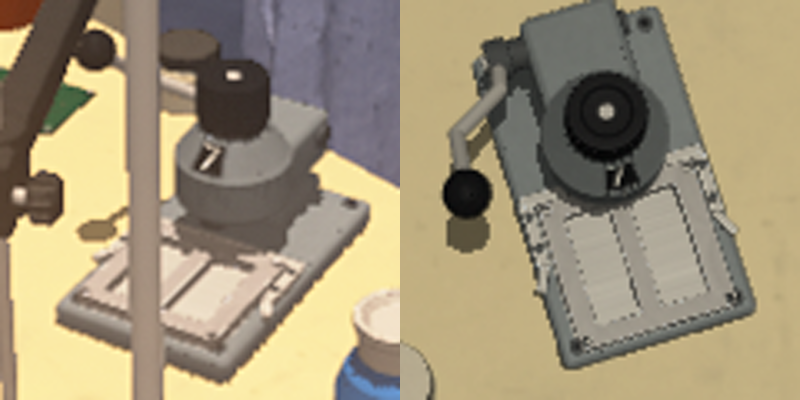

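View pics/s11z.png

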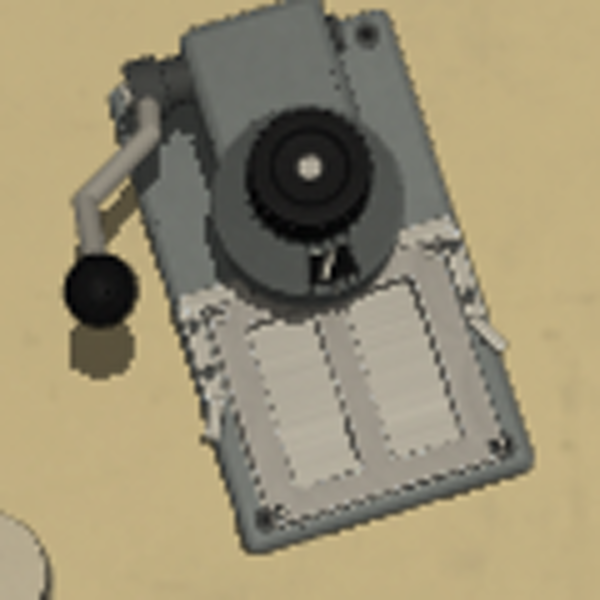

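```bash
python3 - <<'E'
from h import *
K=np.array([562.9,109.0]); a=.318
fr=np.array([-np.cos(a),-np.sin(a)]); lf=np.array([-np.sin(a),np.cos(a)])
# unwrap: cone surface r->z fit from depth of hood near window
for n in("top","scene"):
  outs=[]
  for k in (0,4,11):
    s=dict(np.load(f"{n}{k}.npz")); P=cloud(s); rel=P[...,:2]-K; r=np.hypot(rel[...,0],rel[...,1]); th=np.arctan2(rel@lf,rel@fr)
    m=(r>26)&(r<37)&(abs(th)>.35)&(abs(th)<1.0)&(P[...,2]>80)&(P[...,2]<112)
    c=np.polyfit(r[m],P[...,2][m],1); 
    ths=np.linspace(-.5,.5,201); rs=np.linspace(24,40,65)
    T,Rr=np.meshgrid(ths,rs); Zc=np.polyval(c,Rr)
    X=K[0]+Rr*(np.cos(T)*fr[0]+np.sin(T)*lf[0]); Y=K[1]+Rr*(np.cos(T)*fr[1]+np.sin(T)*lf[1])
    p=np.stack([X,Y,Zc],-1)@np.array(s["R"]).T+np.array(s["t"])
    mu=(s["fx"]*p[...,0]/p[...,2]+s["cx"]).astype(np.float32); mv=(s["fy"]*p[...,1]/p[...,2]+s["cy"]).astype(np.float32)
    g=cv2.cvtColor(s["img"],cv2.COLOR_RGB2GRAY); U=cv2.remap(g,mu,mv,cv2.INTER_CUBIC)
    U=U[:,::-1] # left of picture = +th (left seen from front)
    outs.append(cv2.resize(U,(400,180)))
    print(n,k,"cone",c)
    sub=U[20:48].astype(float); t_=ths[::-1]
    w=np.clip(sub-(60 if n=="top" else 120),0,None); w[:,abs(t_)>.24]=0
    print(" ink centroid th",(w*t_).sum()/w.sum()," col mean",[(round(t_[i],2),int(sub[:,i:i+5].mean())) for i in range(15,186,10)])
  cv2.imwrite(f"pics/unw_{n}.png",np.vstack(outs))
# plate measure
s=dict(np.load("top11.npz")); P=cloud(s)
N=np.array([500.2,88.5]) 
hsv=cv2.cvtColor(s["img"],cv2.COLOR_RGB2HSV)
rel=P[...,:2]-N; nx=rel@(-fr); ny=rel@lf; Z=P[...,2]
m=(abs(ny)<52)&(nx<20)&(nx>-70)
for y0 in range(-48,49,8):
    mm=m&(abs(ny-y0)<4)&(Z>23.5); print(y0,"front",nx[mm].min().round(1) if mm.any() else None,end="; ")
print()
for x0 in range(-44,10,8):
    mm=(abs(nx-x0)<4)&(abs(ny)<58)&(Z>23.5)&(Z<30); print(x0,"side",ny[mm].min().round(1),ny[mm].max().round(1),end="; ")
E
```

```text
top 0 cone [ -1.39265763 136.02201247]
 ink centroid th 0.07689265536723164  col mean [(np.float64(0.43), 82), (np.float64(0.38), 79), (np.float64(0.33), 69), (np.float64(0.28), 49), (np.float64(0.22), 61), (np.float64(0.18), 68), (np.float64(0.12), 91), (np.float64(0.08), 108), (np.float64(0.03), 70), (np.float64(-0.02), 54), (np.float64(-0.08), 24), (np.float64(-0.12), 21), (np.float64(-0.18), 32), (np.float64(-0.22), 26), (np.float64(-0.28), 33), (np.float64(-0.32), 69), (np.float64(-0.38), 83), (np.float64(-0.42), 82)]
top 4 cone [ -1.38247539 136.14136022]
 ink centroid th 0.061624929947202325  col mean [(np.float64(0.43), 91), (np.float64(0.38), 89), (np.float64(0.33), 73), (np.float64(0.28), 31), (np.float64(0.22), 33), (np.float64(0.18), 51), (np.float64(0.12), 86), (np.float64(0.08), 111), (np.float64(0.03), 48), (np.float64(-0.02), 34), (np.float64(-0.08), 36), (np.float64(-0.12), 26), (np.float64(-0.18), 36), (np.float64(-0.22), 29), (np.float64(-0.28), 38), (np.float64(-0.32), 79), (np.float64(-0.38), 93), (np.float64(-0.42), 92)]
top 11 cone [ -1.3624776  135.13877293]
 
[... 1767 characters left out ...]
at64(0.22), 56), (np.float64(0.18), 63), (np.float64(0.12), 111), (np.float64(0.08), 153), (np.float64(0.03), 155), (np.float64(-0.02), 120), (np.float64(-0.08), 81), (np.float64(-0.12), 62), (np.float64(-0.18), 61), (np.float64(-0.22), 66), (np.float64(-0.28), 90), (np.float64(-0.32), 122), (np.float64(-0.38), 142), (np.float64(-0.42), 146)]
-48 front -46.6; -40 front -46.0; -32 front -46.4; -24 front -46.6; -16 front -46.4; -8 front -46.9; 0 front -46.5; 8 front -46.3; 16 front -46.1; 24 front -46.3; 32 front -47.4; 40 front -46.7; 48 front -45.7; 
-44 side -54.4 48.5; -36 side -50.9 51.1; -28 side -57.5 48.9; -20 side -50.0 49.2; -12 side -57.4 48.1; -4 side -50.4 55.2; 4 side -57.4 57.3;
```

View pics/unw_scene.png

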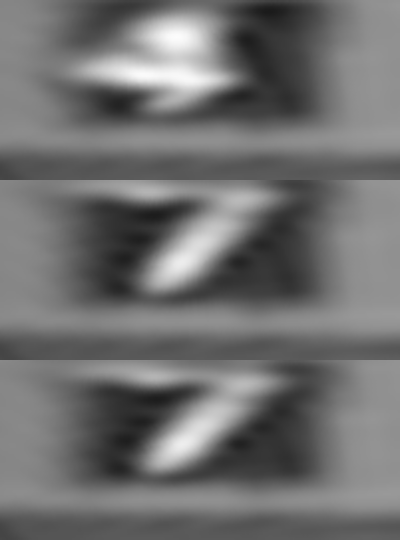

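View pics/unw_top.png

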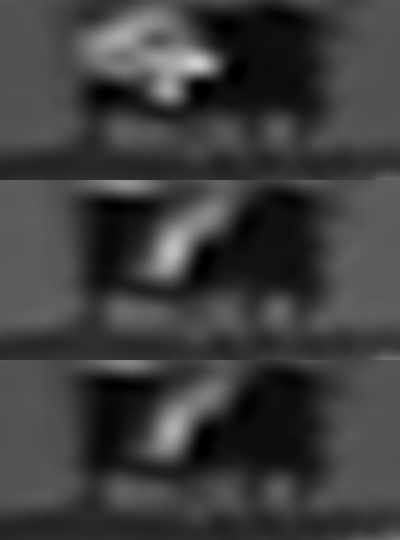

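The plate measures home (front edge at about −46.5 mm, sides about ±50 mm). In the unwrapped top view, the 7 (columns ~85–235) sits left of the window's middle (80–320, centre 200), about 0.08 rad too far. I'll trim the dial back before striking.

Emit:
{"fn": "move_arm", "kwargs": {"rows": [-0.15, -0.1, -0.2, 0, -0.3, -0.1, -0.4, 0, -0.45, -0.1, -0.6, 0, -0.6, -0.1, -0.85, 0, -0.6, -0.1, -0.85, 0, -0.6, -0.1, -0.85, 0, -0.6, -0.1, -0.85, 0], "grip": -0.4}}

```text
time: 20.4
ee_pos: [468.5, 142.0, 200.8]
orientation: [[-0.314, 0.001, -0.949], [0.949, 0.0, -0.314], [-0.0, -1.0, -0.001]]
wrist_force: [0.2, 0.2, 0.3]
finger_gap: 65.7
```

Emit:
{"fn": "move_arm", "kwargs": {"rows": [-0.15, 0, -0.2, 0, -0.308, 0, -0.39, 0, -0.308, 0, -0.39, 0, -0.308, 0, -0.39, 0, -0.308, 0, -0.39, 0]}}

```text
time: 21.02
ee_pos: [561.6, 109.0, 201.0]
orientation: [[-0.316, 0.001, -0.949], [0.949, 0.0, -0.316], [-0.0, -1.0, -0.001]]
wrist_force: [-0.5, 0.8, 0.2]
finger_gap: 65.7
```

Emit:
{"fn": "move_arm", "kwargs": {"rows": [-0.004, 0.15, 0, 0, -0.004, 0.3, 0, 0, -0.004, 0.4, 0, 0, -0.004, 0.44, 0, 0, -0.004, 0.44, 0, 0]}}

```text
time: 21.65
ee_pos: [562.5, 107.9, 112.8]
orientation: [[-0.315, 0.0, -0.949], [0.949, 0.0, -0.315], [-0.0, -1.0, -0.0]]
wrist_force: [0.2, -0.1, -0.6]
finger_gap: 65.5
```

Emit:
{"fn": "move_arm", "kwargs": {"rows": [0, 0, 0, 0, 0, 0, 0, 0, 0, 0, 0, 0, 0, 0, 0, 0, 0, 0, 0, 0, 0, 0, 0, 0, 0, 0, 0, -0.025, 0, 0, 0, -0.051, 0, 0, 0, -0.051, 0, 0, 0, -0.051], "grip": 1, "force": 20}}

```text
time: 22.9
ee_pos: [562.5, 109.0, 113.2]
orientation: [[-0.39, 0.0, -0.921], [0.921, 0.002, -0.39], [0.002, -1.0, -0.001]]
wrist_force: [-3.0, 9.6, 3.4]
finger_gap: 46.9
```

Emit:
{"fn": "move_arm", "kwargs": {"rows": [0, 0, 0, 0, 0, 0, 0, 0, 0, 0, 0, 0, 0, 0, 0, 0, 0, 0, 0, 0, 0, -0.15, 0, 0, 0, -0.35, 0, 0, 0, -0.45, 0, 0, 0.2, -0.45, 0.3, 0, 0.4, -0.45, 0.6, 0, 0.6, -0.45, 0.9, 0, 0.8, -0.45, 1, 0, 0.8, -0.45, 1, 0, 0.8, -0.45, 1, 0], "grip": -0.4}}

```text
time: 24.65
ee_pos: [316.5, 177.2, 202.8]
orientation: [[-0.391, 0.001, -0.921], [0.921, 0.0, -0.391], [-0.0, -1.0, -0.001]]
wrist_force: [1.0, 0.5, 0.5]
finger_gap: 65.7
```

```bash
python3 - <<'E'
from bench import manip, snapshot
from h import *
K=np.array([562.9,109.0]); a=.318
fr=np.array([-np.cos(a),-np.sin(a)]); lf=np.array([-np.sin(a),np.cos(a)])
outs=[]
for n in ("scene","top"):
    s=snapshot(n); np.savez(f"{n}12.npz",**s)
    ths=np.linspace(.5,-.5,201); rs=np.linspace(24,40,65); T,Rr=np.meshgrid(ths,rs); Zc=136-1.37*Rr
    X=K[0]+Rr*(np.cos(T)*fr[0]+np.sin(T)*lf[0]); Y=K[1]+Rr*(np.cos(T)*fr[1]+np.sin(T)*lf[1])
    p=np.stack([X,Y,Zc],-1)@np.array(s["R"]).T+np.array(s["t"])
    mu=(s["fx"]*p[...,0]/p[...,2]+s["cx"]).astype(np.float32); mv=(s["fy"]*p[...,1]/p[...,2]+s["cy"]).astype(np.float32)
    U=cv2.remap(s["img"][:,:,::-1].copy(),mu,mv,cv2.INTER_CUBIC); outs.append(cv2.resize(U,(400,200)))
    t=s["img"][:,:,::-1]
    c=t[180:300,280:400] if n=="top" else t[210:330,280:400]
    if n=="scene": c0=c
cv2.imwrite("pics/s12.png",np.hstack([np.vstack(outs),cv2.resize(c0,(400,400),interpolation=cv2.INTER_CUBIC)])); cv2.imwrite("pics/s12z.png",cv2.resize(c,(600,600),interpolation=cv2.INTER_CUBIC))
o=manip.get_obs();print(o["ee_pos"],o["wrist_force"],o["finger_gap"])
E
```

```text
[317.04546854 176.73243983 202.45707785] [0.06022243 0.08487554 0.13587795] 66.02186840563557
```

View pics/s12.png

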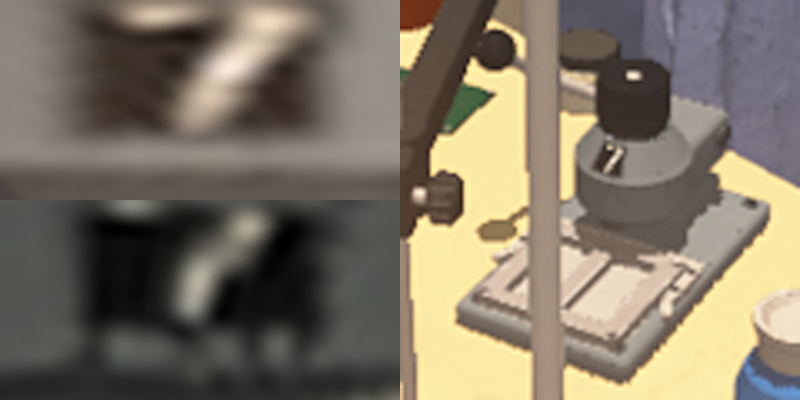

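View pics/s12z.png

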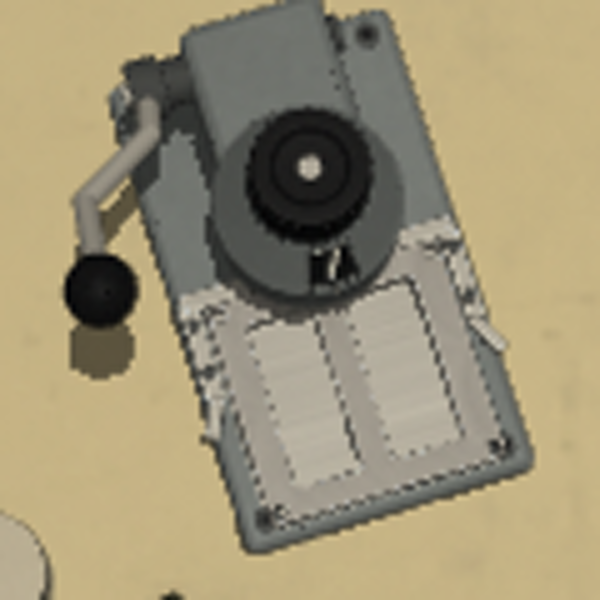

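Dial now centred: 7's stem at (200,270) mid-window in the top unwrap, glyph span 110–270 vs window 80–320; plate unchanged. Now the lever.

Emit:
{"fn": "move_arm", "kwargs": {"rows": [-0.08, 0, -0.2, 0, -0.17, 0, -0.45, 0, -0.26, 0, -0.7, 0, -0.347, 0, -0.914, 0, -0.347, 0, -0.914, 0, -0.347, 0, -0.914, 0, -0.347, 0, -0.914, 0, -0.347, 0, -0.914, 0], "grip": 1}}

```text
time: 25.75
ee_pos: [511.2, 184.4, 202.9]
orientation: [[-0.39, 0.001, -0.921], [0.921, 0.0, -0.39], [-0.0, -1.0, -0.001]]
wrist_force: [-0.7, -0.0, 0.3]
finger_gap: 0.3
```

```bash
python3 - <<'E'
from bench import manip, snapshot
import cv2, numpy as np
s=snapshot("scene"); t=s["img"][:,:,::-1]
cv2.imwrite("pics/s13.png",cv2.resize(t[170:320,260:410],(600,600),interpolation=cv2.INTER_CUBIC))
o=manip.get_obs();print(o["ee_pos"],o["wrist_force"],o["finger_gap"])
E
```

```text
[511.25889836 184.43137542 202.88122816] [-0.1643626  -0.18761455 -0.15978502] 0.41021630468064096
```

View pics/s13.png

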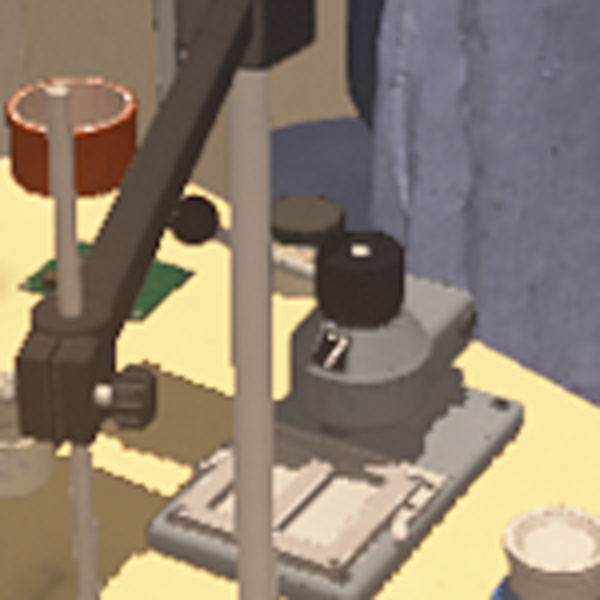

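Emit:
{"fn": "move_arm", "kwargs": {"rows": [0, 0.1, 0, 0, 0, 0.18, 0, 0, 0, 0.2245, 0, 0, 0.003, 0.27, 0.035, 0, 0.005, 0.32, 0.065, 0, 0.005, 0.32, 0.065, 0]}}

```text
time: 26.55
ee_pos: [498.5, 180.0, 138.5]
orientation: [[-0.39, -0.001, -0.921], [0.921, -0.001, -0.39], [0.0, -1.0, 0.001]]
wrist_force: [-5.7, -2.4, 8.5]
finger_gap: 0.5
```

```bash
python3 - <<'E'
from bench import manip, snapshot
import cv2, numpy as np
s=snapshot("scene"); t=s["img"][:,:,::-1]
cv2.imwrite("pics/s14.png",cv2.resize(t[170:320,260:410],(600,600),interpolation=cv2.INTER_CUBIC))
o=manip.get_obs();print(o["ee_pos"],o["wrist_force"],o["finger_gap"])
E
```

```text
[498.75701239 180.06094121 138.86279811] [-5.66746115 -2.5142778   8.7839414 ] 0.022972756792988908
```

View pics/s14.png

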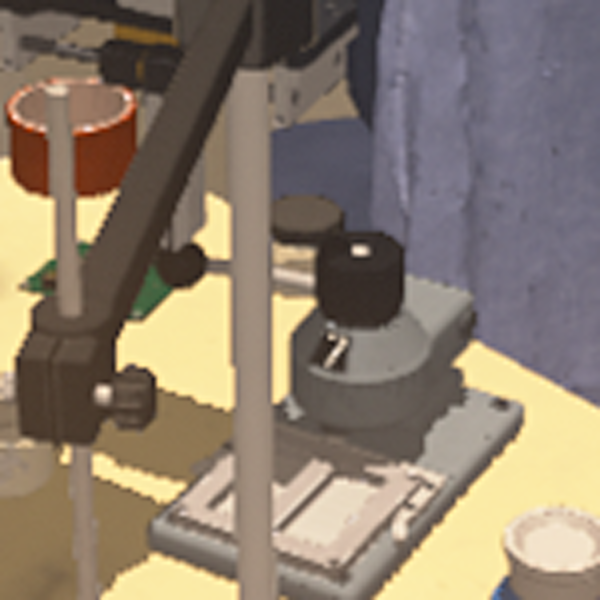

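Emit:
{"fn": "move_arm", "kwargs": {"rows": [0.002, 0.05, 0.025, 0, 0.004, 0.105, 0.045, 0, 0.005, 0.16, 0.059, 0, 0.006, 0.2175, 0.067, 0, 0.006, 0.25, 0.069, 0, 0.006, 0.275, 0.07, 0, 0.006, 0.285, 0.07, 0, 0.006, 0.285, 0.07, 0, 0.006, 0.285, 0.07, 0, 0.006, 0.285, 0.07, 0]}}

```text
time: 27.85
ee_pos: [485.2, 175.7, 83.1]
orientation: [[-0.39, -0.001, -0.921], [0.921, -0.0, -0.39], [0.0, -1.0, 0.001]]
wrist_force: [-16.6, -5.2, 26.3]
finger_gap: 0.6
```

```bash
python3 - <<'E'
from bench import manip, snapshot
import cv2, numpy as np
s=snapshot("scene"); t=s["img"][:,:,::-1]
cv2.imwrite("pics/s15.png",cv2.resize(t[170:320,260:410],(600,600),interpolation=cv2.INTER_CUBIC))
o=manip.get_obs();print(o["ee_pos"],o["wrist_force"],o["finger_gap"])
E
```

```text
[485.17553118 175.71250126  83.10649904] [-15.43725288  -4.91944097  26.2086845 ] 0.5090955216313249
```

View pics/s15.png

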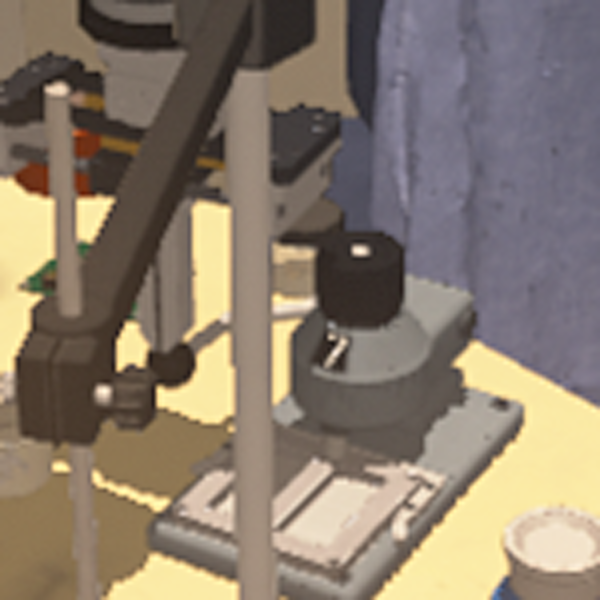

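The lever is bottomed: ball at (170,365), 26 N at the stop, TCP z 83. Letting it come back up along the same arc.

Emit:
{"fn": "move_arm", "kwargs": {"rows": [0, -0.04, 0, 0, 0, -0.07, -0.003, 0, -0.001, -0.125, -0.011, 0, -0.002, -0.18, -0.025, 0, -0.004, -0.235, -0.045, 0, -0.006, -0.285, -0.07, 0, -0.009, -0.335, -0.1, 0, -0.011, -0.4, -0.135, 0, -0.011, -0.5, -0.135, 0, -0.011, -0.6, -0.135, 0, -0.011, -0.6, -0.135, 0]}}

```text
time: 29.28
ee_pos: [512.0, 184.5, 202.5]
orientation: [[-0.39, 0.001, -0.921], [0.921, 0.0, -0.39], [-0.0, -1.0, -0.001]]
wrist_force: [-0.2, -0.5, -0.4]
finger_gap: 0.6
```

Emit:
{"fn": "move_arm", "kwargs": {"rows": [0.2, 0, 0.3, 0, 0.4, 0, 0.6, 0, 0.5, 0, 0.8, 0, 0.5, 0, 0.8, 0, 0.5, 0, 0.8, 0, 0.5, 0, 0.8, 0, 0.5, 0, 0.8, 0]}}

```text
time: 30.15
ee_pos: [325.8, 213.9, 201.1]
orientation: [[-0.389, -0.001, -0.921], [0.921, -0.0, -0.389], [-0.0, -1.0, 0.001]]
wrist_force: [-0.9, -0.5, 0.0]
finger_gap: 0.8
```

```bash
python3 - <<'E'
from bench import manip, snapshot
from h import *
a=.318; fr=np.array([-np.cos(a),-np.sin(a)]); lf=np.array([-np.sin(a),np.cos(a)])
cs=[]
for n in ("scene","top"):
    s=snapshot(n); np.savez(f"{n}16.npz",**s); t=s["img"][:,:,::-1]
    cs.append(cv2.resize(t[180:300,280:400] if n=="top" else t[210:330,280:400],(400,400),interpolation=cv2.INTER_CUBIC))
cv2.imwrite("pics/s16.png",np.hstack(cs)); cv2.imwrite("pics/s16t.png",t)
P=cloud(s); rel=P[...,:2]-np.array([500.2,88.5]); nx=rel@(-fr); Z=P[...,2]
m=(abs(rel@lf)<45)&(nx<20)&(nx>-70)&(Z>23.5); print("front edge",[nx[m&(abs(rel@lf-y)<5)].min().round(1) for y in(-40,-20,0,20,40)])
m=np.zeros((480,640),bool); m[225:250,285:312]=1; m&=Z>130; print("ball",P[m].mean(0),P[m][:,2].max())
d=cv2.absdiff(s["img"],np.load("top0.npz")["img"]).max(-1); 
for nm,(r0,r1,c0,c1) in dict(board=(190,240,190,246),jar=(278,312,258,294),bottle=(246,290,430,480)).items(): print(nm,(d[r0:r1,c0:c1]>60).mean().round(3))
o=manip.get_obs();print(o["time"],o["ee_pos"],o["wrist_force"])
E
```

```text
front edge [np.float64(-45.3), np.float64(-46.1), np.float64(-46.3), np.float64(-46.4), np.float64(-46.7)]
ball [513.34329891 185.11436908 157.2118249 ] 1193.7260572326002
board 0.0
jar 0.458
bottle 0.0
30.25 [325.59262072 213.93448386 201.17763453] [ 0.69799627 -0.33062164 -0.00176901]
```

View pics/s16.png

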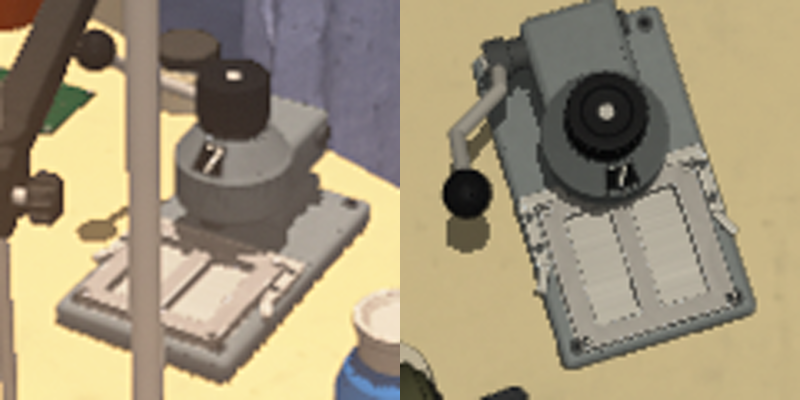

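View pics/s16t.png

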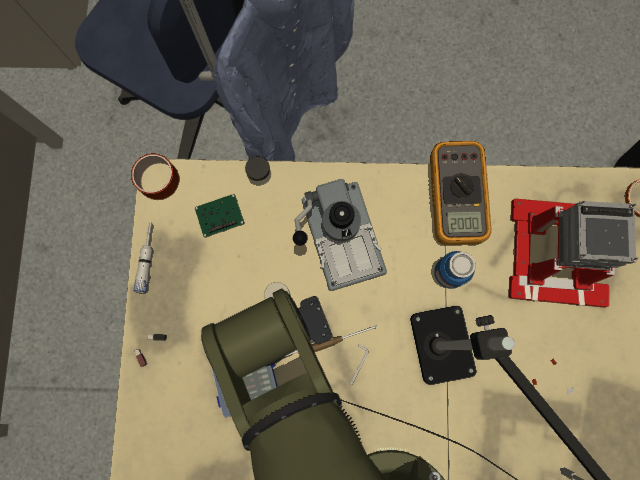

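```bash
python3 -c "
from bench import manip
print(manip.close_job())"
```

```text
the job is handed in; nothing more can be done
None
```

The mark was struck with the dial at 7 and the tray half home in the press. I handed the job in at about 30 s; it reports no verdict.

**What I did**
- I turned the knob clockwise from 4 to 7. I then turned it back about 0.08 rad, because an unwrapped view showed the 7 slightly past the middle of the window.
- I gripped the tray half across its bar near the outer end and slid it in between the guides. It stopped solid at the rear stop under a push of about 14 N.
- I pressed the lever ball to its stop along its arc. The force rose to 26 N with the fingertips at 83 mm, about 1 mm below where the ball's top should stand when fully down. I held it there about half a second, then let it back up.

**Last checks**
- **Dial:** the 7 looks central in the window in both views. My readings differed by a few hundredths of a radian between the two cameras, within the 0.15 rad allowed.
- **Tray half:** the front edge measured about −46.3 mm at its middle against −47 mm nominal, unchanged by the strike within about 1 mm. The spread along the edge (−45.3 to −46.7 mm) allows a skew of about 0.02 rad, against the 0.06 allowed.
- **Lever:** the ball is back at its rest position.
- **Bystanders:** the circuit board and bottle are unchanged in the top view. In the last image the jar was mostly hidden by the arm. The part in view sits where it did, but its change check was not usable.
- **Gripper:** the robot is touching nothing.

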